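# Clamp the glued gift chest

### The job

The sides of the wooden cutlery gift chest have just been glued. First shut its lid fully so the case stays square; then squeeze the clamp's orange trigger towards its black handle again and again (never push the rod or the pad by hand), until the pad meets the side of the chest and its spring is pressed about half way in, with the collar's edge standing in the green band of the pad's stem. Do not press the spring to its end, push the chest out of its place or disturb the pepper mill, the bowl or the spoon lying round the clamp, and finish while still holding the trigger squeezed, with the pad pressing on the chest.

Things in the scene. Friction and masses are not known exactly. Their poses are not given: they have to be found in the camera images.
- clamp: Bar clamp on a 12 mm plywood board, fixed. Origin: on the table, under the chest's place. Own y: along the clamp, from the chest to the grey housing (36 mm wide, y = 200 to 276 mm, top z = 115 mm) with handle and trigger; the rod's pad advances to -y. Own x: across, from the chest's front to its back; z up. Stop jaw at the chest's -y side; low fences hold the chest in x.
- handle_mid (a point): Middle of the black fixed handle, an upright bar above the housing, 24 mm (x) by 14 mm (y), top at z = 189 mm; this point is 155 mm above the table. Its outer face, away from the chest, lies 7 mm from this point along the clamp's +y.
- trigger_mid (a point): Middle of the orange trigger, an upright bar 18 mm wide (x), 10 mm thick (y), on the handle's chest side, top at z = 171 mm; the point is 45 mm above its hinge and moves with it. Handle and trigger measure 48 mm over their outer faces released, 30 mm fully squeezed; straddle both from above and squeeze along the clamp's y at z = 155 mm or so, with up to about 12 N.
- trigger (a joint): Trigger angle: 0 released (sprung back), 0.40 rad fully squeezed to the handle (its middle moves 18 mm). A ratchet with 5 mm teeth: a squeeze to 0.37 rad or more, then full release, gains 10 mm of rod per pump (less on the first), a shorter one 5 mm or none; the first part of a squeeze may be idle. On release the rod stays where it is.
- rod (a joint): Advance of the steel rod towards the chest, m: 0 fully drawn back (pad face about 40 mm from the chest's side), at most 0.075. Starts between 0 and 0.02. Moved by the trigger's ratchet, held by friction.
- pad_face (a point): Centre of the pad's flat front face (round grey pad with black rubber face, 42 mm across, on the rod's end), 60 mm above the table; faces the clamp's -y, towards the chest.
- pad (a joint): How far the sprung pad is pressed back towards the rod's collar, m: 0 free, 0.016 at its end (crushing). 0.4 N per mm. The stem between pad and dark collar shows 16 mm when free: from the pad 4 mm red, 8 mm green, 4 mm bare metal. So the collar's edge is in the green at 4 to 12 mm; 8 mm is the middle.
- chest_side (a point): Point on the chest's side wall, near where the pad meets it. The chest is a dark wooden cutlery gift chest with brass fittings, 250 mm along the clamp's y, 170 mm across, loose on the board (about 1 kg), its front towards the clamp's -x.
- chest_lid (a joint): Lid angle: 0 shut, grows as it opens; starts 0.6 to 1.1 rad open and stays where it is left (stiff hinge, about 0.6 N m).
- lid_edge (a point): Middle of the lid's upper front edge, moves with the lid; 122 mm above the table when shut. It swings about a hinge line along the clamp's y, 92 mm from the clamp's origin towards its +x and 97 mm above the table; with the lid shut this point lies 172 mm towards -x and 25 mm up from the hinge.
- mill: Turned wooden pepper mill, 56 mm across, 163 mm tall, standing beyond the clamp's housing; origin under its foot. Leave alone.
- bowl: White bowl with gold rim, 155 mm across, 75 mm tall, standing near the robot on its right; origin under its foot. Leave alone.
- spoon: Golden spoon, 203 mm long, lying on the table beyond the stop jaw; origin under its middle. Leave alone.

How it is judged (in metres and radians):
On the way, in this order (a step that is already met when the one before it is completed fails the run):
1. the lid is shut while the pad is still clear of the chest (value of joint chest_lid below 0.04 rad and contact force between pad and chest below 0.2 N), for 0.2 s.
2. the pad presses on the chest (value of joint pad above 0.003 m and contact force between pad and chest above 0.8 N), for 0.2 s.
At the end, for the whole second after the job is handed in: lid shut (under 0.04 rad), pad pressing on the chest with its spring pressed in 4 to 12 mm of 16, the trigger still held squeezed by the fingers (over 0.04 rad, over 1 N), steady for the last second (value of joint pad between 0.004 and 0.012 m and contact force between pad and chest above 1 N and value of joint trigger above 0.04 rad and contact force between the fingers and trigger above 1 N and value of joint chest_lid below 0.04 rad); the arm keeps its last pose, push and grip.
It fails at once if the pad's spring is pressed to its end or the chest is crushed (value of joint pad above 0.0153 m or contact force between pad and chest above 14 N).
It fails at once if the rod or the pad is pushed by hand (contact force between any of the arm, the fingers and rod above 2 N).
It fails at once if a bystander is disturbed (distance of any of mill, bowl, spoon from where it was at the start of the episode above 0.02 m).
It fails at once if the chest is pushed out of the clamp (distance of chest from where it was at the start of the episode above 0.025 m).
It also fails if it takes over 72 s, if anything falls off the work surface, if the arm or the gripper's body presses on something with over 40 N, if the wrist force passes 120 N, or if a joint passes its speed limit or range.

### The arm

A 6-joint arm with a two-finger parallel gripper is mounted at the origin on the work surface; the furniture and walls round the work are solid. World frame = base frame: x ahead of the robot, y to its left, z up, the work surface at z = 0. Lengths are in m, angles in degrees, forces in N, time in s.
With the tool pointing down it reaches from about 0.375 to 0.9 m from the base axis. Payload 3.1 kg.
Tool frame: the origin (TCP) lies at the very end of the fingers, on their centre line; the grasp point (between the pads) lies 19 mm behind it; z points along the fingers, y is the direction in which the jaws open and shut (so a half turn about z gives the same grasp; the last joint's range is limited). The gripper opens to 87 mm and grips with 3 to 60 N. Pads are 19 mm wide; open, the fingers measure 117 mm over their backs; the gripper's body (75 mm by 190 mm) begins 51 mm behind the grasp point.
Start: joints at [-78.868, 30.224, 82.088, -0, 67.689, -10.227], TCP at [0.228, -0.582, 0.223] pointing down, gripper open.
Joint ranges: [-176.69, 176.69], [-43.24, 126.21], [12.49, 139.97], [-82, 262], [0, 151.66], [-163.58, 163.58]. Speed limits (degrees/s): [159.86, 159.86, 180, 180, 180, 180].

### API

Orientations are given as a 3x3 rotation matrix whose columns are the frame's x, y, z axes.
In Python, from rig import bot gives the robot as it stands. The module is installed in compiled form; this text tells all that it offers.
- The arm moves only by the tool play_rows, never from a script. Its argument "targets" is a list of rows, each a list of 7 numbers: the closure, from 0 (fully open) to 1 (shut), then the shift along the world's x, y, z in m, then the turn, a rotation vector about the world's x, y, z in rad. A call has 1 to 12 rows; each row shifts and turns the commanded pose from where the row before left it; what a row does not reach is not made up. A row lasts 1/8 s, in which the tool goes at most 62.5 mm and 10.7 degrees, less where a joint would pass 70% of its speed; a pose out of reach is approached as far as the arm can. A call with a gripper value outside its range is refused whole. The fingers move at their own pace and stop on an object; the grip force is fixed at half the most. Time passes only in rows, so rows that do not move let the fingers close. It gives the time, the measured TCP pose, the force and the opening at its end, in the units of the state.
- bot.read_state(): the state, without advancing time (a new reading comes with each control period).
- bot.capture(name): name is "side" or "top" or "wrist"; returns the picture (420x560x3 uint8, blue, green, red); there is no depth.
- bot.get_calibration(name): a dict with "fx", "fy", "cx", "cy" (pixels), "R" (3x3) and "t" (3): a world point X has camera coordinates R X + t. Camera axes: x right, y down, z forward; pixel columns grow to the right and rows downward; lengths in m; the calibration is good to about 2 mm. A picture is of the moment at which its call begins: read the wrist's pose just before it. get_calibration takes no time and is no camera call; for the wrist camera it gives the pose at the moment of the call.
- bot.hand_in(): hands the job in, once; it reports no verdict.
The state is a dict: "time_s": time; "joint_positions": joint angles; "qvel": joint speeds; "tau": joint torques, N m; "position": TCP position; "tcp_rot": TCP orientation; "force": force on the tool from outside, world axes, zero at the start; "moment": the same for the moment, N m; "opening": opening from 0.0 (shut) to 1.0 (fully open).
Only numpy, scipy, OpenCV 4.12 (cv2) and the standard library are available. Lean on these libraries where they do the work, as an engineer would, in place of code of your own. Each camera call takes 0.05 s, during which the arm holds its last target. There are 200 camera calls.

## Working session

There is one attempt and no reset: what is moved stays moved. The work goes in short steps, Python scripts to look and compute and a tool call to move; the robot and the scene stay as the last step left them, time stands still between calls to the robot, and variables do not carry over. Pictures are saved under pics/ and viewed, about 8 in all and at most 12, crops included, and the job is handed in when it is done.

Besides the shell and the picture viewer there is one more tool, called after "Request:" as name(argument=value, ...), one argument or row to a line, values as JSON. play_rows: Moves the arm, as the interface text tells. Its arguments: {"type":"object","properties":{"targets":{"type":"array","items":{"type":"array","items":{"type":"number"}}}},"required":["targets"]}

```bash
mkdir -p pics; cat > h.py <<'E'
import numpy as np, cv2
from rig import bot
def ray(cal,u,v):
    R=np.array(cal["R"]);t=np.array(cal["t"])
    d=R.T@np.array([(u-cal["cx"])/cal["fx"],(v-cal["cy"])/cal["fy"],1]);return -R.T@t,d
def atz(cal,u,v,z):
    c,d=ray(cal,u,v);return c+d*(z-c[2])/d[2]
def tri(c1,p1,c2,p2):
    a,d=ray(c1,*p1);b,e=ray(c2,*p2)
    s=np.linalg.lstsq(np.stack([d,-e],1),b-a,rcond=None)[0]
    P,Q=a+d*s[0],b+e*s[1];return (P+Q)/2,np.linalg.norm(P-Q)
def proj(cal,X):
    p=np.array(cal["R"])@np.array(X)+np.array(cal["t"]);return cal["fx"]*p[0]/p[2]+cal["cx"],cal["fy"]*p[1]/p[2]+cal["cy"]
E
python3 - <<'E'
from h import *
for n in("side","top"):
    cv2.imwrite(f"pics/{n}0.png",cv2.resize(bot.capture(n),(800,600),interpolation=cv2.INTER_CUBIC))
    c=bot.get_calibration(n);print(n,c["fx"],c["cx"],c["cy"],ray(c,280,210))
s=bot.read_state();print(s["time_s"],s["tcp_rot"],s["opening"])
E
```

```text
side 494.97695446299497 282.3176862430107 203.48223470603233 (array([-0.07182392,  0.48131579,  1.08178935]), array([ 0.48436125, -0.44144508, -0.75545731]))
top 489.08562821867343 279.2074242357112 206.48815148669115 (array([ 0.21924971, -0.19176525,  1.47712559]), array([ 0.22462139,  0.07149862, -0.9718474 ]))
0.1 [[ 9.31313268e-01  3.64218962e-01 -3.81420963e-04]
 [ 3.64218984e-01 -9.31311271e-01  1.96173584e-03]
 [ 3.59279750e-04 -1.96591137e-03 -9.99998003e-01]] 1.000636180113267
```

View pics/side0.png

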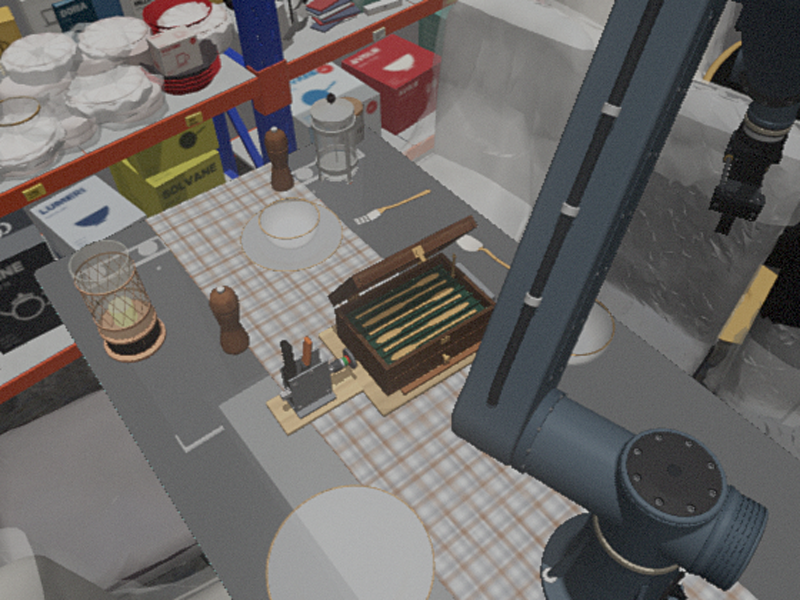

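View pics/top0.png

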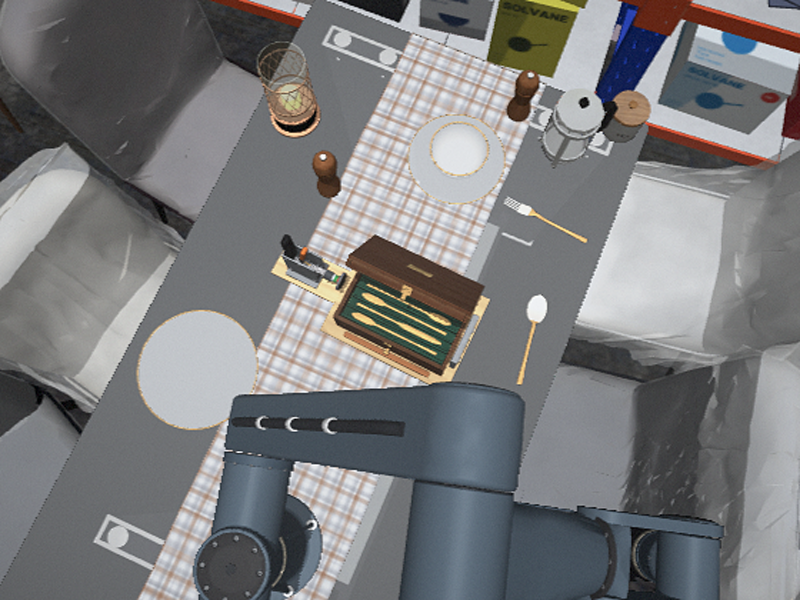

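The side view shows the handle near (288,352), the trigger near (307,347) and the chest open towards the robot. In the top view the clamp is near (305,262) and the chest near (410,305). Next I'll enlarge both views.

```bash
python3 - <<'E'
from h import *
a=cv2.imread("pics/side0.png");b=cv2.imread("pics/top0.png")
# crops in 800-px coordinates: side x260-510,y210-440 ; top x260-500,y220-390
z=lambda i,x0,y0,w,h,k:cv2.resize(i[y0:y0+h,x0:x0+w],None,fx=k,fy=k,interpolation=cv2.INTER_CUBIC)
A=z(a,265,210,235,225,3.4)[:,:799]
cv2.imwrite("pics/c1.png",cv2.resize(z(a,265,210,250,187,3.2),None,fx=1,fy=1) )
L=z(a,265,320,100,120,4);R=z(b,265,225,100,120,4)
cv2.imwrite("pics/c2.png",np.hstack([L,R]))
cv2.imwrite("pics/c3.png",z(b,320,225,190,170,3.5))
E
```

```text
(no output)
```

View pics/c2.png

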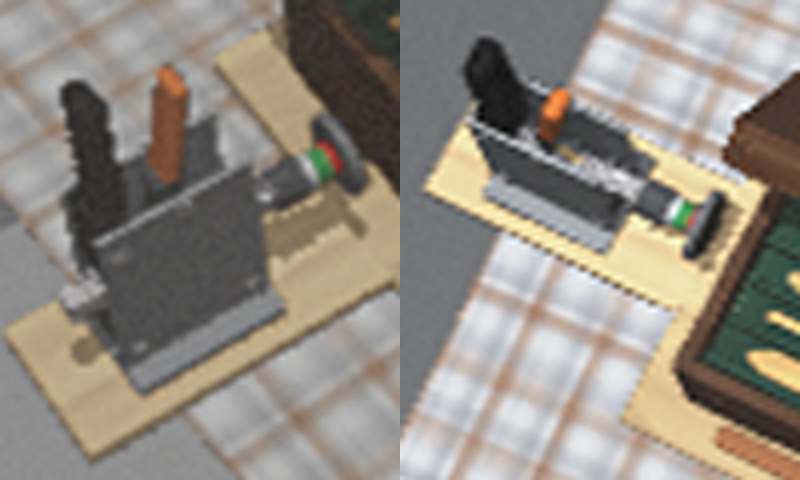

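View pics/c3.png

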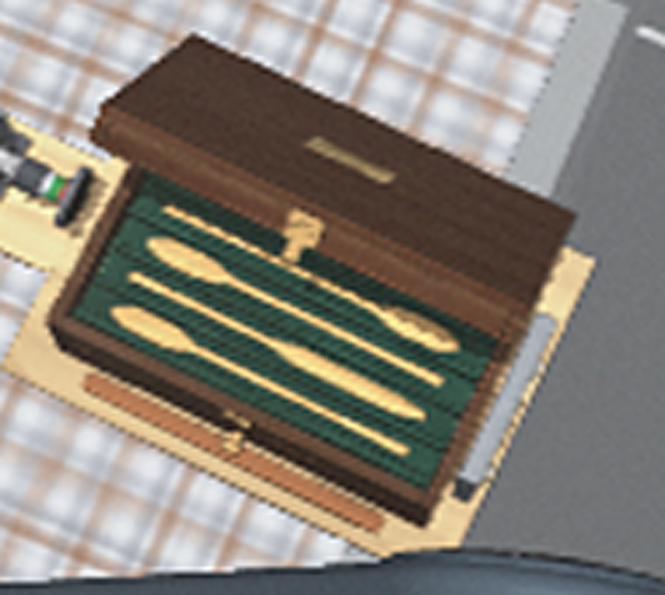

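View pics/c1.png

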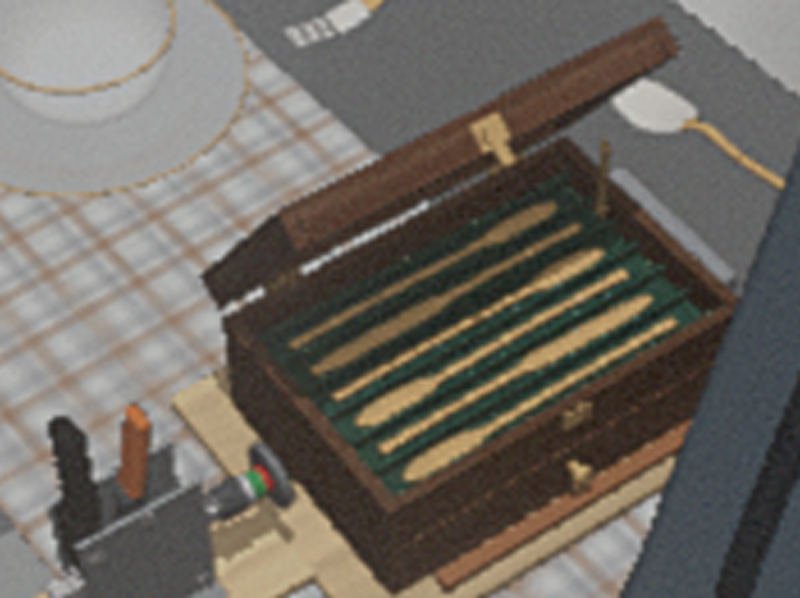

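```bash
python3 - <<'E'
from h import *
cs,ct=bot.get_calibration("side"),bot.get_calibration("top")
S=lambda x,y:(x*.7-.15,y*.7-.15)
s2=lambda x,y:S(265+x/4,320+y/4); t2=lambda x,y:S(265+(x-400)/4,225+y/4)
s1=lambda x,y:S(265+x/3.2,210+y/3.2); t3=lambda x,y:S(320+x/3.5,225+y/3.5)
for n,p,q,z in [("handletop",s2(83,86),t2(487,43),.189),("trigtop",s2(172,76),t2(562,95),.171),
 ("rimFL",s1(392,512),t3(50,325),.097),("rimFR",s1(735,300),t3(428,522),.097),
 ("lidL",s1(280,212),t3(100,103),None),("lidR",s1(665,20),t3(543,312),None),("latch",s1(492,122),t3(305,212),None)]:
    P,e=tri(cs,p,ct,q);print(n,P.round(4),round(e,4), z and (atz(cs,*p,z).round(4),atz(ct,*q,z).round(4)))
E
```

```text
handletop [0.5655 0.1518 0.1873] 0.005 (array([0.5617, 0.1514, 0.189 ]), array([0.5672, 0.1529, 0.189 ]))
trigtop [0.559  0.1137 0.1656] 0.0031 (array([0.5538, 0.1152, 0.171 ]), array([0.559 , 0.1133, 0.171 ]))
rimFL [0.462  0.0251 0.091 ] 0.0015 (array([0.4595, 0.0282, 0.097 ]), array([0.4603, 0.0238, 0.097 ]))
rimFR [ 0.4277 -0.215   0.0994] 0.0119 (array([ 0.4345, -0.2145,  0.097 ]), array([ 0.4228, -0.2178,  0.097 ]))
lidL [0.5534 0.0159 0.2485] 0.002 None
lidR [ 0.525  -0.2378  0.2384] 0.0004 None
latch [ 0.5303 -0.1062  0.247 ] 0.0074 None
```

Fit: clamp y ≈ (0.125, 0.992), origin ≈ (0.529, −0.1055), handle at own y ≈ 0.26, and lid open about 0.9 rad. The points agree with the given heights and sizes to a few mm. Now I'll move over the lid.

Request:
play_rows(
  targets=[
    [1, 0, 0, 0.045, 0, 0, 0],
    [1, 0, 0, 0.045, 0, 0, 0],
    [1, 0, 0, 0.045, 0, 0, 0],
    [1, 0, 0, 0.045, 0, 0, 0],
    [1, 0.025, 0.034, 0, 0, 0, -0.036],
    [1, 0.025, 0.034, 0, 0, 0, -0.036],
    [1, 0.025, 0.034, 0, 0, 0, -0.036],
    [1, 0.025, 0.034, 0, 0, 0, -0.036],
    [1, 0.025, 0.034, 0, 0, 0, -0.036],
    [1, 0.025, 0.034, 0, 0, 0, -0.036],
    [1, 0.025, 0.034, 0, 0, 0, -0.036],
    [1, 0.025, 0.034, 0, 0, 0, -0.036],
  ],
)

```text
time_s: 1.6
position: [0.4281, -0.3086, 0.4021]
tcp_rot: [[0.997, 0.083, -0.001], [0.083, -0.997, 0.001], [-0.001, -0.001, -1.0]]
force: [0.1, -0.1, -0.2]
opening: 0.008
```

Request:
play_rows(
  targets=[
    [1, 0.025, 0.034, 0, 0, 0, -0.036],
    [1, 0.025, 0.034, 0, 0, 0, -0.036],
    [1, 0.025, 0.034, 0, 0, 0, -0.036],
    [1, 0.025, 0.034, 0, 0, 0, -0.036],
    [1, 0.025, 0.033, 0, 0, 0, -0.036],
    [1, 0.025, 0.033, 0, 0, 0, -0.036],
    [1, 0, 0, 0, 0, 0, 0],
    [1, 0, 0, 0, 0, 0, 0],
  ],
)

```text
time_s: 2.6
position: [0.5771, -0.1082, 0.402]
tcp_rot: [[0.991, -0.13, -0.002], [-0.13, -0.991, -0.0], [-0.002, 0.0, -1.0]]
force: [-0.6, -0.3, 0.1]
opening: 0.005
```

```bash
python3 - <<'E'
from h import *
s=bot.read_state();print(s["time_s"],s["position"],s["tcp_rot"],s["joint_positions"],s["force"],s["opening"])
a,b=bot.capture("top"),bot.capture("side")
z=lambda i,x0,y0,w,h,k:cv2.resize(i[y0:y0+h,x0:x0+w],None,fx=k,fy=k,interpolation=cv2.INTER_CUBIC)
cv2.imwrite("pics/d1.png",np.hstack([z(a,180,130,180,170,2.2),z(b,180,130,180,170,2.2)]))
E
```

```text
2.6 [ 0.57713589 -0.108238    0.40200673] [[ 9.91464665e-01 -1.30366367e-01 -1.55855792e-03]
 [-1.30366844e-01 -9.91465805e-01 -2.08019599e-04]
 [-1.51813813e-03  4.09428359e-04 -9.99998764e-01]] [-2.14952268e+01  1.86793299e+01  7.27388330e+01 -4.38228539e-02
  8.86605582e+01  7.59966099e+01] [-0.55065912 -0.30078469  0.10467679] 0.005125977089865313
```

View pics/d1.png

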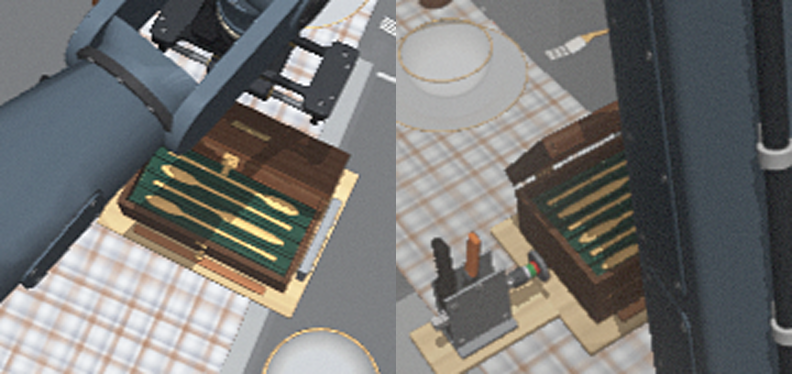

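The gripper is above the lid's back part, the chest and clamp haven't moved, and there is clear space below the tool. Next I descend and sweep along the lid's arc.

Request:
play_rows(
  targets=[
    [1, 0, 0, -0.04, 0, 0, 0],
    [1, 0, 0, -0.04, 0, 0, 0],
    [1, 0, 0, -0.03, 0, 0, 0],
    [1, 0, 0, -0.025, 0, 0, 0],
    [1, 0, 0, -0.018, 0, 0, 0],
    [1, 0, 0, -0.012, 0, 0, 0],
    [1, -0.011, 0, -0.006, 0, 0, 0],
    [1, -0.011, 0, -0.006, 0, 0, 0],
    [1, -0.01, 0, -0.007, 0, 0, 0],
    [1, 0, 0, 0, 0, 0, 0],
  ],
)

```text
time_s: 3.95
position: [0.5443, -0.108, 0.2185]
tcp_rot: [[0.991, -0.131, -0.001], [-0.131, -0.991, -0.0], [-0.001, 0.0, -1.0]]
force: [0.3, 0.2, 0.3]
opening: 0.003
```

Request:
play_rows(
  targets=[
    [1, -0.007, 0.001, -0.006, 0, 0, 0],
    [1, -0.007, 0.001, -0.006, 0, 0, 0],
    [1, -0.007, 0.001, -0.007, 0, 0, 0],
    [1, -0.007, 0.001, -0.007, 0, 0, 0],
    [1, 0, 0, 0, 0, 0, 0],
  ],
)

```text
time_s: 4.58
position: [0.5162, -0.1035, 0.1914]
tcp_rot: [[0.991, -0.131, -0.003], [-0.131, -0.991, 0.002], [-0.003, -0.001, -1.0]]
force: [-0.6, 0.7, 0.0]
opening: 0.005
```

```bash
python3 - <<'E'
from h import *
a,b,c=bot.capture("top"),bot.capture("side"),bot.capture("wrist")
z=lambda i,x0,y0,w,h,k:cv2.resize(i[y0:y0+h,x0:x0+w],None,fx=k,fy=k,interpolation=cv2.INTER_CUBIC)
cv2.imwrite("pics/d2.png",np.hstack([z(a,180,130,180,170,1.8),z(b,180,130,180,170,1.8)]+[cv2.resize(c,None,fx=.34,fy=306/420)]))
E
```

```text
(no output)
```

View pics/d2.png

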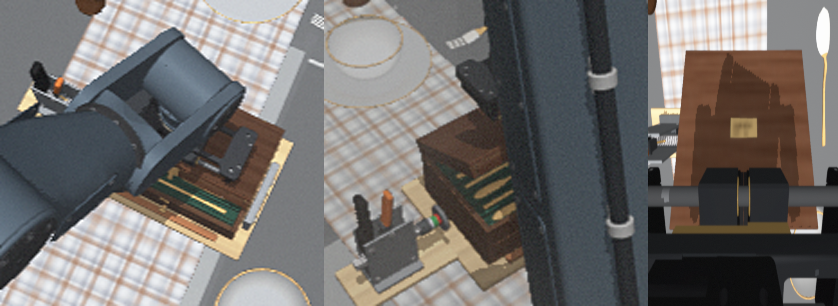

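The lid has come down to about 25–30° with the fingers on top of it, near its front edge. I'll carry on along the arc.

Request:
play_rows(
  targets=[
    [1, -0.005, 0, -0.008, 0, 0, 0],
    [1, -0.005, 0, -0.008, 0, 0, 0],
    [1, -0.005, 0, -0.008, 0, 0, 0],
    [1, -0.005, 0, -0.008, 0, 0, 0],
    [1, -0.003, 0, -0.008, 0, 0, 0],
    [1, -0.003, 0, -0.008, 0, 0, 0],
    [1, -0.002, 0, -0.008, 0, 0, 0],
    [1, 0, 0, 0, 0, 0, 0],
  ],
)

```text
time_s: 5.72
position: [0.489, -0.1042, 0.1356]
tcp_rot: [[0.991, -0.13, -0.002], [-0.13, -0.991, -0.0], [-0.002, 0.0, -1.0]]
force: [-0.2, -0.5, 0.1]
opening: 0.006
```

Request:
play_rows(
  targets=[
    [1, -0.002, 0, -0.006, 0, 0, 0],
    [1, 0, 0, -0.004, 0, 0, 0],
    [1, 0, 0, -0.003, 0, 0, 0],
    [1, 0, 0, 0, 0, 0, 0],
    [1, 0, 0, 0, 0, 0, 0],
  ],
)

```text
time_s: 6.35
position: [0.488, -0.1041, 0.1235]
tcp_rot: [[0.991, -0.131, 0.001], [-0.131, -0.991, -0.0], [0.001, -0.0, -1.0]]
force: [0.9, 0.2, -0.1]
opening: 0.004
```

Request:
play_rows(
  targets=[
    [1, 0, 0, -0.0015, 0, 0, 0],
    [1, 0, 0, 0, 0, 0, 0],
    [1, 0, 0, -0.0015, 0, 0, 0],
    [1, 0, 0, 0, 0, 0, 0],
  ],
)

```text
time_s: 6.85
position: [0.4876, -0.1041, 0.1205]
tcp_rot: [[0.991, -0.131, -0.0], [-0.131, -0.991, -0.0], [-0.0, 0.0, -1.0]]
force: [0.5, 0.1, 1.8]
opening: 0.006
```

Request:
play_rows(
  targets=[
    [1, 0, 0, -0.001, 0, 0, 0],
    [1, 0, 0, 0, 0, 0, 0],
    [1, 0, 0, 0, 0, 0, 0],
  ],
)

```text
time_s: 7.22
position: [0.4874, -0.104, 0.1195]
tcp_rot: [[0.991, -0.131, -0.001], [-0.131, -0.991, 0.0], [-0.001, -0.0, -1.0]]
force: [-1.6, -0.4, 2.4]
opening: 0.005
```

Request:
play_rows(
  targets=[
    [1, 0, 0, -0.0015, 0, 0, 0],
    [1, 0, 0, 0, 0, 0, 0],
    [1, 0, 0, 0, 0, 0, 0],
  ],
)

```text
time_s: 7.6
position: [0.4874, -0.104, 0.1191]
tcp_rot: [[0.991, -0.131, -0.0], [-0.131, -0.991, -0.0], [-0.0, 0.0, -1.0]]
force: [-3.8, 0.0, 10.4]
opening: 0.005
```

The lid is down on its stop: z holds at 0.119 while the force rises to 10 N. Next I lift and move over the handle.

Request:
play_rows(
  targets=[
    [1, 0, 0, 0.03, 0, 0, 0],
    [1, 0, 0, 0.05, 0, 0, 0],
    [1, 0, 0, 0.05, 0, 0, 0],
    [0, 0, 0, 0.05, 0, 0, 0],
    [0, 0.01, 0.035, 0, 0, 0, 0],
    [0, 0.01, 0.035, 0, 0, 0, 0],
    [0, 0.01, 0.035, 0, 0, 0, 0],
    [0, 0.011, 0.036, 0, 0, 0, 0],
    [0, 0.011, 0.036, 0, 0, 0, 0],
    [0, 0.011, 0.036, 0, 0, 0, 0],
    [0, 0.011, 0.036, 0, 0, 0, 0],
    [0, 0, 0, 0, 0, 0, 0],
  ],
)

```text
time_s: 9.1
position: [0.562, 0.1473, 0.2974]
tcp_rot: [[0.992, -0.127, 0.0], [-0.127, -0.992, 0.001], [0.0, -0.001, -1.0]]
force: [-0.6, -0.3, -0.3]
opening: 0.938
```

```bash
python3 - <<'E'
from h import *
s=bot.read_state();print(s["time_s"],s["position"],s["force"],s["opening"])
import pickle
cw=bot.get_calibration("wrist");pickle.dump(cw,open("cw.pkl","wb"));c=bot.capture("wrist");print(ray(cw,280,210))
cv2.imwrite("pics/w1.png",cv2.resize(c,(800,600),interpolation=cv2.INTER_CUBIC))
E
```

```text
9.1 [0.56201905 0.14734777 0.29743453] [-0.61559957 -0.2520867  -0.31467406] 0.9380875837953908
(array([0.62789519, 0.13803006, 0.46026457]), array([-0.24651041,  0.03443679, -0.96854648]))
```

View pics/w1.png

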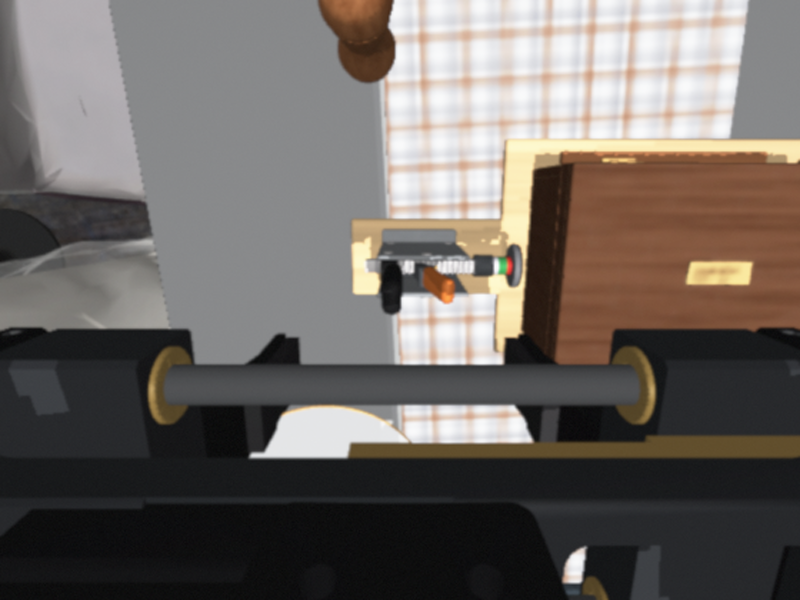

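The handle top is at (392,305) and the trigger top at (446,293), both between the open fingers. The mill is well clear of them, near (365,40).

```bash
python3 - <<'E'
from h import *
import pickle
cw=pickle.load(open("cw.pkl","rb"));S=lambda x,y:(x*.7-.15,y*.7-.15)
ay=np.array([.127,.992,0]);ax=np.array([.992,-.127,0]);O=np.array([.529,-.1055,0])
for n,u,v,z in[("handle top",392,305,.189),("handle L",381.5,305,.189),("handle R",402,305,.189),("trig top",446,293,.171),("trig R",454,290,.171),("lid near edge FL",574,163,.122),("board L",352,220,.012),("board L2",352,293,.012),("board",500,142,.012),("board2",497,350,.012)]:
    P=atz(cw,*S(u,v),z);print(n,P.round(4),"own",((P-O)@ax).round(4),((P-O)@ay).round(4))
E
```

```text
handle top [0.5563 0.1534 0.189 ] own -0.0058 0.2603
handle L [0.5572 0.1602 0.189 ] own -0.0058 0.2672
handle R [0.5555 0.1469 0.189 ] own -0.0058 0.2538
trig top [0.5553 0.1162 0.171 ] own -0.002 0.2233
trig R [0.5568 0.1106 0.171 ] own 0.0001 0.2178
lid near edge FL [0.6308 0.0068 0.122 ] own 0.0867 0.1243
board L [0.6046 0.1922 0.012 ] own 0.0372 0.3049
board L2 [0.5283 0.2042 0.012 ] own -0.04 0.3071
board [0.6609 0.0358 0.012 ] own 0.1128 0.157
board2 [0.4436 0.0549 0.012 ] own -0.1051 0.1482
```

Request:
play_rows(
  targets=[
    [0, -0.003, -0.002, -0.04, 0, 0, 0],
    [0, 0, 0, -0.04, 0, 0, 0],
    [0, 0, 0, -0.035, 0, 0, 0],
    [0, 0, 0, -0.025, 0, 0, 0],
    [0, 0, 0, -0.021, 0, 0, 0],
    [0, 0, 0, 0, 0, 0, 0],
  ],
)

```text
time_s: 9.9
position: [0.557, 0.1417, 0.1354]
tcp_rot: [[0.991, -0.132, -0.005], [-0.132, -0.991, -0.0], [-0.005, 0.001, -1.0]]
force: [0.5, 0.3, 0.2]
opening: 1.004
```

```bash
python3 - <<'E'
from h import *
import pickle
cw=pickle.load(open("cw.pkl","rb"));S=lambda x,y:(x*.7-.15,y*.7-.15)
ay=np.array([.127,.992,0]);O=np.array([.529,-.1055,0])
print("pad face own y",[(atz(cw,*S(522,265),z)-O)@ay for z in(.05,.06,.07)])
s=bot.read_state();print(s["time_s"],s["position"],s["force"],s["opening"])
Pf=lambda x,y,z:O+np.array([.992,-.127,0])*x+ay*y+np.array([0,0,z])
for n in("side","top","wrist"):
    c=bot.get_calibration(n)
    print(n,proj(c,Pf(0,.15,.06)),proj(c,Pf(0,.125,.06)))
a,b,w=bot.capture("top"),bot.capture("side"),bot.capture("wrist")
z=lambda i,x0,y0,w,h,k:cv2.resize(i[y0:y0+h,x0:x0+w],None,fx=k,fy=k,interpolation=cv2.INTER_CUBIC)
cv2.imwrite("pics/d3.png",np.hstack([z(a,190,150,80,150,3.2),z(b,190,220,80,150,3.2),z(w,280,120,80,150,3.2)]))
E
```

```text
pad face own y [np.float64(0.13775366975023554), np.float64(0.1405905669658283), np.float64(0.14342746418142108)]
9.9 [0.55703914 0.14171393 0.13539949] [0.46510036 0.3207941  0.2076199 ] 1.0039282927885929
side (np.float64(243.7298835657582), np.float64(249.86512572418496)) (np.float64(251.91053582171403), np.float64(245.24859749107242))
top (np.float64(238.91213700120764), np.float64(195.85340632710324)) (np.float64(246.32585668853366), np.float64(199.4154873550254))
wrist (np.float64(400.24913112534296), np.float64(210.95839142620892)) (np.float64(430.78770699683275), np.float64(210.78053013567114))
```

View pics/d3.png

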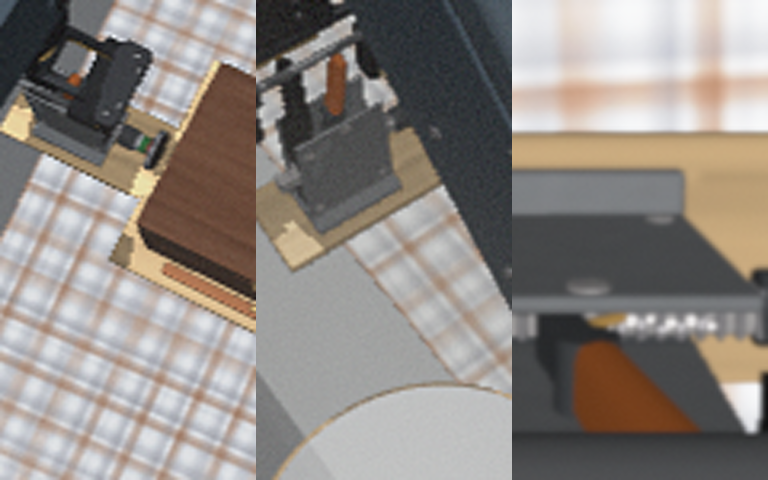

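The top view shows the fingers straddling the handle and trigger, and the pad still clear of the chest. From here I track the stem's colours in the wrist picture by code.

```bash
cat > st.py <<'E'
from h import *
import sys
O=np.array([.529,-.1055,0]);ay=np.array([.127,.992,0])
s=bot.read_state();c=bot.get_calibration("wrist");w=bot.capture("wrist")
print("t",s["time_s"],"pos",s["position"].round(4),"F",s["force"].round(1),"open mm",round(s["opening"]*87,1))
h=cv2.cvtColor(w,cv2.COLOR_BGR2HSV).astype(int)
H,Sa,V=h[...,0],h[...,1],h[...,2]
roi=np.zeros(H.shape,bool);roi[170:260,340:520]=1
for n,m in(("red",((H<6)|(H>172))&(Sa>150)&(V>70)),("green",(H>45)&(H<85)&(Sa>100)&(V>50))):
    ys,xs=np.nonzero(m&roi)
    if len(xs):
        r=int(np.median(ys));e=[np.percentile(xs,2),np.percentile(xs,98)]
        print(n,len(xs),"rows",ys.min(),ys.max(),"cols",e,"own y mm",[((atz(c,u,r,.066)-O)@ay*1000).round(1) for u in(e[0]-.5,e[1]+.5)])
    else: print(n,0)
if len(sys.argv)>1: cv2.imwrite(sys.argv[1],cv2.resize(w[150:270,330:490],None,fx=5,fy=5,interpolation=cv2.INTER_CUBIC))
E
python3 st.py pics/e1.png
```

```text
t 10.05 pos [0.5594 0.1424 0.138 ] F [0.4 0.5 0.1] open mm 87.2
red 87 rows 206 226 cols [np.float64(395.0), np.float64(400.0)] own y mm [np.float64(156.9), np.float64(152.0)]
green 149 rows 207 225 cols [np.float64(386.0), np.float64(394.0)] own y mm [np.float64(164.1), np.float64(156.9)]
```

View pics/e1.png

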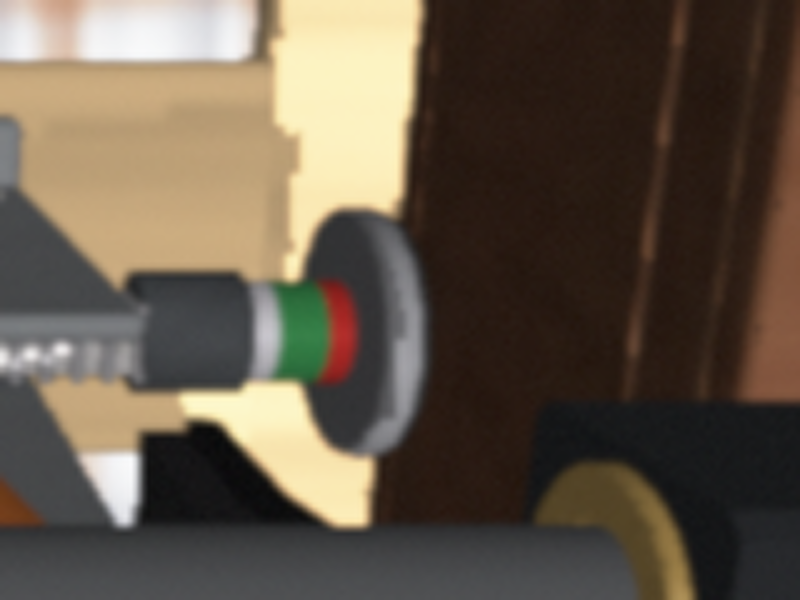

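The bare, green and red bands are all clear in this view. The pad is about 15 mm short of the chest. I'll centre the gripper and make the first squeeze.

Request:
play_rows(
  targets=[
    [0.15, 0, 0.003, 0, 0, 0, 0],
    [0.4, 0, 0, 0, 0, 0, 0],
    [0.5, 0, 0, 0, 0, 0, 0],
    [0.6, 0, 0, 0, 0, 0, 0],
    [0.68, 0, 0, 0, 0, 0, 0],
    [0.7, 0, 0, 0, 0, 0, 0],
    [0.7, 0, 0, 0, 0, 0, 0],
    [0.7, 0, 0, 0, 0, 0, 0],
  ],
)

```text
time_s: 11.1
position: [0.5588, 0.1453, 0.1375]
tcp_rot: [[0.992, -0.13, 0.0], [-0.13, -0.992, -0.002], [0.001, 0.002, -1.0]]
force: [-0.9, -3.5, 5.1]
opening: 0.368
```

```bash
python3 st.py pics/e2.png
```

```text
t 11.1 pos [0.5588 0.1453 0.1375] F [-0.9 -3.5  5.1] open mm 32.0
red 95 rows 205 225 cols [np.float64(404.0), np.float64(410.0)] own y mm [np.float64(152.4), np.float64(146.7)]
green 149 rows 205 225 cols [np.float64(395.0), np.float64(403.0)] own y mm [np.float64(159.7), np.float64(152.4)]
```

Request:
play_rows(
  targets=[
    [0.1, 0, 0, 0, 0, 0, 0],
    [0.1, 0, 0, 0, 0, 0, 0],
    [0.1, 0, 0, 0, 0, 0, 0],
    [0.1, 0, 0, 0, 0, 0, 0],
    [0.1, 0, 0, 0, 0, 0, 0],
  ],
)

```text
time_s: 11.78
position: [0.5582, 0.1465, 0.1367]
tcp_rot: [[0.991, -0.131, -0.001], [-0.131, -0.991, 0.001], [-0.001, -0.001, -1.0]]
force: [-0.3, 0.4, 1.1]
opening: 0.845
```

```bash
python3 st.py
```

```text
t 11.775 pos [0.5582 0.1465 0.1367] F [-0.3  0.4  1.1] open mm 73.5
red 94 rows 205 224 cols [np.float64(406.0), np.float64(412.0)] own y mm [np.float64(152.5), np.float64(146.9)]
green 155 rows 205 224 cols [np.float64(398.0), np.float64(406.0)] own y mm [np.float64(159.0), np.float64(151.8)]
```

Request:
play_rows(
  targets=[
    [0.4, 0, 0, 0, 0, 0, 0],
    [0.5, 0, 0, 0, 0, 0, 0],
    [0.6, 0, 0, 0, 0, 0, 0],
    [0.68, 0, 0, 0, 0, 0, 0],
    [0.7, 0, 0, 0, 0, 0, 0],
    [0.7, 0, 0, 0, 0, 0, 0],
    [0.7, 0, 0, 0, 0, 0, 0],
  ],
)

```text
time_s: 12.7
position: [0.5588, 0.1453, 0.1376]
tcp_rot: [[0.992, -0.13, 0.0], [-0.13, -0.992, -0.002], [0.001, 0.002, -1.0]]
force: [-1.1, -3.4, 5.5]
opening: 0.365
```

```bash
python3 st.py pics/e3.png
```

```text
t 12.7 pos [0.5588 0.1453 0.1376] F [-1.1 -3.4  5.5] open mm 31.8
red 96 rows 205 225 cols [np.float64(410.0), np.float64(416.0)] own y mm [np.float64(147.5), np.float64(141.8)]
green 159 rows 205 225 cols [np.float64(401.0), np.float64(410.0)] own y mm [np.float64(154.8), np.float64(146.7)]
```

Each pump gains 5 mm, which suits fine control. I'll do another pump and print the stem's row profile.

Request:
play_rows(
  targets=[
    [0.1, 0, 0, 0, 0, 0, 0],
    [0.1, 0, 0, 0, 0, 0, 0],
    [0.1, 0, 0, 0, 0, 0, 0],
    [0.1, 0, 0, 0, 0, 0, 0],
    [0.1, 0, 0, 0, 0, 0, 0],
  ],
)

```text
time_s: 13.38
position: [0.5584, 0.1464, 0.1367]
tcp_rot: [[0.991, -0.131, -0.001], [-0.131, -0.991, 0.001], [-0.001, -0.001, -1.0]]
force: [-0.5, -0.6, -1.2]
opening: 0.841
```

Request:
play_rows(
  targets=[
    [0.4, 0, 0, 0, 0, 0, 0],
    [0.5, 0, 0, 0, 0, 0, 0],
    [0.6, 0, 0, 0, 0, 0, 0],
    [0.68, 0, 0, 0, 0, 0, 0],
    [0.7, 0, 0, 0, 0, 0, 0],
    [0.7, 0, 0, 0, 0, 0, 0],
    [0.7, 0, 0, 0, 0, 0, 0],
  ],
)

```text
time_s: 14.25
position: [0.5587, 0.1453, 0.1376]
tcp_rot: [[0.992, -0.13, 0.0], [-0.13, -0.992, -0.002], [0.0, 0.002, -1.0]]
force: [-1.4, -3.3, 6.9]
opening: 0.371
```

```bash
cat >> st.py <<'E'
p=np.median(w[211:219],0).astype(int)
print([(u,*p[u]) for u in range(392,440,1)])
E
python3 st.py pics/e4.png
```

```text
t 14.25 pos [0.5587 0.1453 0.1376] F [-1.4 -3.3  6.9] open mm 32.3
red 95 rows 205 225 cols [np.float64(416.0), np.float64(422.0)] own y mm [np.float64(142.6), np.float64(137.0)]
green 160 rows 205 225 cols [np.float64(408.0), np.float64(416.0)] own y mm [np.float64(149.1), np.float64(141.8)]
[(392, np.int64(72), np.int64(69), np.int64(66)), (393, np.int64(72), np.int64(69), np.int64(67)), (394, np.int64(72), np.int64(69), np.int64(67)), (395, np.int64(72), np.int64(69), np.int64(67)), (396, np.int64(72), np.int64(69), np.int64(67)), (397, np.int64(71), np.int64(68), np.int64(66)), (398, np.int64(71), np.int64(68), np.int64(66)), (399, np.int64(72), np.int64(69), np.int64(66)), (400, np.int64(71), np.int64(68), np.int64(66)), (401, np.int64(78), np.int64(75), np.int64(73)), (402, np.int64(117), np.int64(113), np.int64(113)), (403, np.int64(192), np.int64(187), np.int64(188)), (404, np.int64(244), np.int64(241), np.int64(242)), (405, np.int64(251), np.int64(250), np.int64(250)), (406, np.int64(250), np.int64(249), np.int64(249)), (407, np.int64(223), np.int64(238), np.int64(216)), (40
[... 913 characters left out ...]
np.int64(55), np.int64(53), np.int64(53)), (427, np.int64(54), np.int64(53), np.int64(53)), (428, np.int64(58), np.int64(56), np.int64(57)), (429, np.int64(82), np.int64(80), np.int64(79)), (430, np.int64(123), np.int64(119), np.int64(120)), (431, np.int64(151), np.int64(147), np.int64(147)), (432, np.int64(159), np.int64(155), np.int64(154)), (433, np.int64(159), np.int64(154), np.int64(154)), (434, np.int64(156), np.int64(152), np.int64(152)), (435, np.int64(152), np.int64(148), np.int64(147)), (436, np.int64(139), np.int64(135), np.int64(135)), (437, np.int64(99), np.int64(96), np.int64(97)), (438, np.int64(54), np.int64(54), np.int64(57)), (439, np.int64(27), np.int64(31), np.int64(41))]
```

The bare band still shows its full width, about 4 mm, so the pad is free or just touching. I'll pump again.

Request:
play_rows(
  targets=[
    [0.1, 0, 0, 0, 0, 0, 0],
    [0.1, 0, 0, 0, 0, 0, 0],
    [0.1, 0, 0, 0, 0, 0, 0],
    [0.1, 0, 0, 0, 0, 0, 0],
    [0.1, 0, 0, 0, 0, 0, 0],
  ],
)

```text
time_s: 14.92
position: [0.5584, 0.1464, 0.1367]
tcp_rot: [[0.991, -0.131, -0.001], [-0.131, -0.991, 0.001], [-0.001, -0.001, -1.0]]
force: [-0.2, -0.6, -0.0]
opening: 0.841
```

Request:
play_rows(
  targets=[
    [0.4, 0, 0, 0, 0, 0, 0],
    [0.5, 0, 0, 0, 0, 0, 0],
    [0.6, 0, 0, 0, 0, 0, 0],
    [0.68, 0, 0, 0, 0, 0, 0],
    [0.7, 0, 0, 0, 0, 0, 0],
    [0.7, 0, 0, 0, 0, 0, 0],
    [0.7, 0, 0, 0, 0, 0, 0],
  ],
)

```text
time_s: 15.8
position: [0.5587, 0.1453, 0.1376]
tcp_rot: [[0.992, -0.13, 0.0], [-0.13, -0.992, -0.002], [0.0, 0.002, -1.0]]
force: [-1.8, -3.9, 5.5]
opening: 0.37
```

```bash
sed -i '$d' st.py; cat >> st.py <<'E'
L=[u for u in range(380,440) if p[u].min()>130 and np.ptp(p[u])<40]; G=[u for u in range(380,440) if p[u,1]-p[u,2]>40]; R=[u for u in range(380,440) if p[u,2]-p[u,1]>60]
print("bright",L,"green",G[:1]+G[-1:],"red",R[:1]+R[-1:])
E
python3 st.py pics/e5.png
```

```text
t 15.8 pos [0.5587 0.1453 0.1376] F [-1.8 -3.9  5.5] open mm 32.2
red 93 rows 205 225 cols [np.float64(422.84), np.float64(429.0)] own y mm [np.float64(137.1), np.float64(131.3)]
green 164 rows 205 225 cols [np.float64(413.26), np.float64(422.0)] own y mm [np.float64(144.9), np.float64(137.0)]
bright [381, 382, 383, 408, 409, 410, 411, 412, 413, 437, 438, 439] green [414, 422] red [424, 429]
```

Request:
play_rows(
  targets=[
    [0.1, 0, 0, 0, 0, 0, 0],
    [0.1, 0, 0, 0, 0, 0, 0],
    [0.1, 0, 0, 0, 0, 0, 0],
    [0.1, 0, 0, 0, 0, 0, 0],
    [0.1, 0, 0, 0, 0, 0, 0],
  ],
)

```text
time_s: 16.48
position: [0.5584, 0.1464, 0.1367]
tcp_rot: [[0.991, -0.131, -0.001], [-0.131, -0.991, 0.001], [-0.001, -0.001, -1.0]]
force: [1.2, 0.2, 0.4]
opening: 0.841
```

Request:
play_rows(
  targets=[
    [0.4, 0, 0, 0, 0, 0, 0],
    [0.5, 0, 0, 0, 0, 0, 0],
    [0.6, 0, 0, 0, 0, 0, 0],
    [0.68, 0, 0, 0, 0, 0, 0],
    [0.7, 0, 0, 0, 0, 0, 0],
    [0.7, 0, 0, 0, 0, 0, 0],
    [0.7, 0, 0, 0, 0, 0, 0],
  ],
)

```text
time_s: 17.35
position: [0.5587, 0.1453, 0.1376]
tcp_rot: [[0.992, -0.13, 0.0], [-0.13, -0.992, -0.002], [0.0, 0.002, -1.0]]
force: [-0.5, -3.5, 5.4]
opening: 0.367
```

```bash
python3 st.py pics/e6.png
```

```text
t 17.35 pos [0.5587 0.1453 0.1376] F [-0.5 -3.5  5.4] open mm 32.0
red 96 rows 205 225 cols [np.float64(424.9), np.float64(431.0)] own y mm [np.float64(135.4), np.float64(129.7)]
green 177 rows 205 225 cols [np.float64(415.0), np.float64(424.0)] own y mm [np.float64(143.4), np.float64(135.4)]
bright [380, 381, 382, 383, 387, 388, 389, 415] green [416, 424] red [426, 431]
```

The pad met the chest and is pressed about 3 mm, with the bare band nearly gone. One more 5 mm pump should reach mid-green. I'll keep it held.

Request:
play_rows(
  targets=[
    [0.1, 0, 0, 0, 0, 0, 0],
    [0.1, 0, 0, 0, 0, 0, 0],
    [0.1, 0, 0, 0, 0, 0, 0],
    [0.1, 0, 0, 0, 0, 0, 0],
    [0.1, 0, 0, 0, 0, 0, 0],
  ],
)

```text
time_s: 18.02
position: [0.5584, 0.1465, 0.1367]
tcp_rot: [[0.991, -0.131, -0.001], [-0.131, -0.991, 0.001], [-0.001, -0.001, -1.0]]
force: [-0.3, -0.4, -0.2]
opening: 0.841
```

Request:
play_rows(
  targets=[
    [0.4, 0, 0, 0, 0, 0, 0],
    [0.5, 0, 0, 0, 0, 0, 0],
    [0.6, 0, 0, 0, 0, 0, 0],
    [0.68, 0, 0, 0, 0, 0, 0],
    [0.7, 0, 0, 0, 0, 0, 0],
    [0.7, 0, 0, 0, 0, 0, 0],
    [0.7, 0, 0, 0, 0, 0, 0],
    [0.7, 0, 0, 0, 0, 0, 0],
  ],
)

```text
time_s: 19.02
position: [0.5587, 0.1453, 0.1377]
tcp_rot: [[0.992, -0.13, 0.0], [-0.13, -0.992, -0.002], [0.0, 0.002, -1.0]]
force: [-1.7, -3.1, 6.2]
opening: 0.366
```

```bash
python3 st.py; python3 - <<'E'
from h import *
w=bot.capture("wrist");t=bot.capture("top")
z=lambda i,x0,y0,w,h,k:cv2.resize(i[y0:y0+h,x0:x0+w],None,fx=k,fy=k,interpolation=cv2.INTER_CUBIC)
cv2.imwrite("pics/f.png",np.hstack([z(w,350,150,120,120,3.7),cv2.resize(t[100:300,160:318],(351,444))]))
E
```

```text
t 19.025 pos [0.5587 0.1453 0.1377] F [-1.7 -3.1  6.2] open mm 31.8
red 95 rows 205 225 cols [np.float64(424.88), np.float64(431.0)] own y mm [np.float64(135.4), np.float64(129.6)]
green 79 rows 205 225 cols [np.float64(420.0), np.float64(424.0)] own y mm [np.float64(139.4), np.float64(135.3)]
bright [380, 381, 382, 386, 387, 388, 389, 392, 393, 394, 395] green [421, 424] red [426, 431]
```

View pics/f.png

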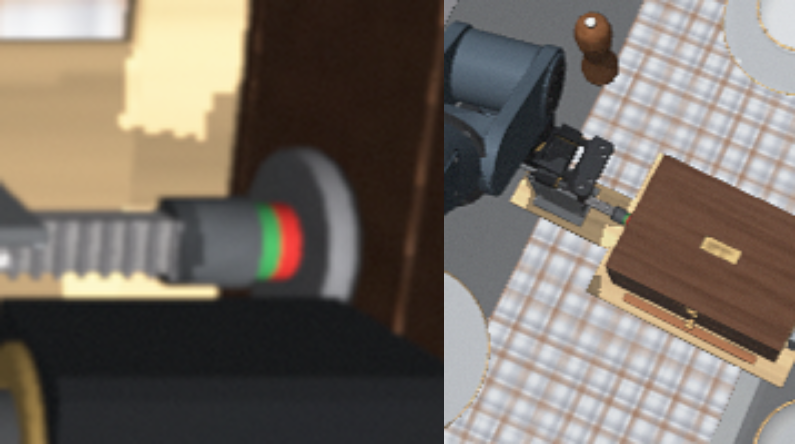

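The collar's edge is in the middle of the green, with about 4 mm of green left, so the spring is pressed in about 8 mm. The lid is shut, the mill is in place and the trigger is held. I'm handing in.

```bash
python3 -c "
from rig import bot
bot.hand_in()"
```

```text
the job is handed in; nothing more can be done
```

I shut the lid, pumped the trigger six times and handed in at about 19 s with the trigger still squeezed. The collar's edge was in the middle of the green band. `hand_in` gives no verdict, so this rests on my last checks:

- **Spring:** about 4 mm of green was still showing, so it is pressed in about 8 mm.
- **Lid:** it looked fully shut in the top view. When I closed it, it stopped at z = 0.119 m as the force rose to 10 N.
- **Trigger:** the fingers stalled on it at an opening of 31.8 mm. I could not read the force on the trigger itself directly.
- **Chest and mill:** both looked in place in the last top view.
- **Bowl and spoon:** I did not measure them again at the end. The arm only passed well above them.

**What disagreed:**
- Every pump gained about 5 mm of rod instead of the stated 10 mm. The opening stayed near 32 mm rather than 30, so the squeezes probably fell just short of 0.37 rad.
- The chest was about 8 mm further from the pad than I first estimated, so it took more pumps.

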